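# Close up a postcard frame

### The job

Close up the picture frame that lies face down in the jig: slide the loose back panel over the frame's raised rail so that it drops into the rebate, press it fully home on the pack, and turn the brass turn-button across it. Keep the panel low and do not lift it off; there is glass under the pack, so push and press gently, and leave the other things alone.

Things in the scene. Friction and masses are not known exactly. Their poses are not given: they have to be found in the camera images.
- panel: Loose back panel: flat brown fibreboard, 150 x 108 x 6 mm (its x, y, z), 60 to 105 g. Origin at the centre of its underside, z up. Lies flat on one of the jig's two decks, on the frame's +y or -y side, turned up to 7 degrees out of square and its end 10 to 30 mm short of the fence. Too wide to grip across: it is pushed by its edges. Fits either way round.
- frame: Plywood jig on four screw feet with a dark wooden picture frame sunk in it face down; one fixed piece, placed anew each time, 3 to 9 mm above the table. Origin at the jig's underside below the rebate's centre, z up; all heights here count from it. Decks at 14 mm, y from +-76 to +-235 mm, x from -135 to 110 mm. Frame rails: outer edges x = +-97, y = +-76 mm, tops at 18 mm, 4 mm above the decks.
- rebate (a point): Centre of the rebate (pocket for the panel), at rail-top height; 153 mm along the frame's x, 112 mm along y, 2 mm chamfer on the walls at x = +-76.5 mm. In it is the grey pack (glass, mount, filler), a tight fit standing 2.5 to 4.5 mm (unmeasured) above its hard seat; some 13 N slides it, 25 N cracks the glass. Seated, its top and so the panel's underside is at z = 10 mm, the panel's top at 16 mm.
- lip_left (a point): Middle of the top of the side rail on the frame's +y side (y = 66, z = 18 mm), the lip between the +y deck and the rebate. It runs along x. Its outer top edge is bevelled from deck height at y = 76 mm up to 18 mm at y = 69 mm, so a level push on the panel from behind makes it ride up; its inner edge at y = 56 mm is a sharp drop.
- lip_right (a point): The same on the frame's -y side (y = -66 mm), between the -y deck and the rebate.
- fence_left (a point): Middle of the top inner edge of the wooden fence on the +y deck: a strip along the frame's y from y = 80 to 232 mm, 10 mm higher than the deck, with its straight face at x = +75.5 mm looking to -x. A panel whose end lies flat against this face is square and in line with the rebate.
- fence_right (a point): The same for the fence on the -y deck (y = -80 to -232 mm).
- turnbutton (a joint): Brass turn-button on the end rail at the frame's -x side, pivoted at x = -87, y = 0 mm. Value in rad: 0 = parked along the rail, free end towards the frame's +y; grows clockwise from above; 1.57 = along the frame's +x, across the rebate's edge and over the panel; stop at 1.6. About 1 N at its end turns it and it stays where it is left. It cannot pass over the panel until that is pressed down.
- button_end (a point): Top middle of the turn-button's turned-up end lug, 28.5 mm from the pivot, at 28.5 mm in the frame's z. The tab is flat, 10 mm wide, from 18.5 to 21.5 mm in z; the lug is 10 mm wide, 3 mm thick along the tab's length and rises from it.
- button_pivot (a point): Pivot screw of the turn-button, at the tab's top (21.5 mm in the frame's z).
- tape: Bystander: roll of paper tape, 90 mm across, 24 mm high, lying on the other deck. Origin at the centre of its underside.
- glue: Bystander: small white glue bottle, 34 mm across, 95 mm tall, standing on the table. Origin at the centre of its underside.
- frame2: Bystander: a second, empty dark frame, 152 x 194 x 15 mm, lying on the table. Origin at the centre of its underside.
- brush: Bystander: a glue brush, 190 mm long, lying on the table. Origin on its axis.
Things that resemble listed ones, but are neither listed nor needed, are in the scene too. What is meant by the panel is not pink or purple, and is the larger of those in its own colour.

How it is judged:
On the way:
1. the panel has gone over the rail and lies in the rebate (y of panel in the frame of frame between -0.0045 and 0.0045 m and x of panel in the frame of frame between -0.0045 and 0.0045 m and z of panel in the frame of frame below 0.0162 m), for 0.1 s.
At the end, for the whole second after the job is handed in: The panel lies flat (within 0.02 rad) in the rebate, centred within 4.5 mm, its underside no more than 1.2 mm above its home height (10 mm in the frame's z); the turn-button is turned past 1.3 rad (about 75 degrees) over it; the panel is at rest (y of panel in the frame of frame between -0.0045 and 0.0045 m and x of panel in the frame of frame between -0.0045 and 0.0045 m and z of panel in the frame of frame below 0.0112 m and angle between the z axis of panel and the z axis of frame, either way round below 0.02 rad and value of joint turnbutton above 1.3 rad and linear speed of panel below 0.01 m/s); the robot touches nothing.
It fails at once if the panel is shoved or pressed with more than 25 N (the glass cracks) (contact force between panel and frame above 25 N).
It fails at once if the fingers bear on the frame, jig or pack with more than 25 N (contact force between the fingers and frame above 25 N).
It fails at once if the panel is lifted off instead of slid (its underside more than 40 mm above the jig's underside) (z of panel in the frame of frame above 0.04 m).
It fails at once if another thing is disturbed (moved more than 20 mm) (distance of any of tape, glue, frame2, brush from where it was at the start of the episode above 0.02 m).
It also fails if it takes over 72 s, if anything falls off the work surface, if the arm or the gripper's body presses on something with over 40 N, if the wrist force passes 120 N, or if a joint passes its speed limit or range.

### The arm

A 6-joint arm with a two-finger parallel gripper is mounted at the origin on the work surface. World frame = base frame: x ahead of the robot, y to its left, z up, the work surface at z = 0. Lengths are in m, angles in rad, forces in N, time in s.
With the tool pointing down it reaches from about 0.225 to 0.875 m from the base axis. Payload 3.4 kg.
Tool frame: the origin (TCP) lies between the finger pads; the fingertips stand 8 mm ahead of it and the grasp point (between the pads) lies 11 mm behind it; z points along the fingers, y is the line along which they close (so a half turn about z gives the same grasp; the last joint's range is limited). The gripper opens to 85 mm and grips with 20 to 120 N. Pads are 22 mm wide; open, the fingers measure 114 mm over their backs; the gripper's body (76 mm by 85 mm) begins 54 mm behind the grasp point. The pads swing forward as they close: fully open they stand 13 mm farther back than shut.
Start: joints at [1.05, 0.276, 1.505, -0, 1.361, -0.121], TCP at [0.224, 0.53, 0.201] pointing down, gripper open.
Joint ranges: [-2.89, 2.89], [-0.75, 2.08], [0.22, 2.7], [-1.18, 4.32], [0.11, 2.71], [-2.7, 2.7]. Speed limits (rad/s): [2.57, 2.57, 3.14, 3.14, 3.14, 3.14].

### API

Orientations are given as a unit quaternion [w, x, y, z].
In Python, from rig import manip gives the robot as it stands.
- The arm moves only by the tool move_arm, never from a script. Its argument "deltas" is a list that holds one entry, the list of rows, each a list of 5 numbers: the shift along the tool's x, y, z normalised to -1 to 1, where 1 is 80 cm, then the turn about the tool's z normalised to -1 to 1, where 1 is 120 degrees, then the closure, from -1 (fully open) to 1 (shut). In form: [[[tx, ty, tz, twist, grip], ...]]. A call has 1 to 12 rows; each row is the pose to reach, as a shift and turn from the pose commanded when the call began, along the tool's axes at that moment; what a row does not reach only later rows make up. A row lasts 1/10 s, in which the tool goes at most 50 mm and 8.59 degrees, less where a joint would pass 70% of its speed; a pose out of reach is approached as far as the arm can. A call with a number of a shift or a turn outside -1 to 1 is refused whole. A call with a gripper value outside its range is refused whole. The fingers move at their own pace and stop on an object; "squeeze" is the grip in N (left out, the last holds). Time passes only in rows, so rows that repeat a pose let the fingers close. It gives the time, the measured TCP pose, the force, the opening and the grip force at its end, in the units of the state.
- manip.get_state(): the state, without advancing time (a new reading comes with each control period).
- manip.get_image(name): name is "side" or "top"; returns the picture (400x640x3 uint8, red, green, blue); there is no depth.
- manip.camera_params(name): a dict with "fx", "fy", "cx", "cy" (pixels), "R" (3x3) and "t" (3): a world point X has camera coordinates R X + t. Camera axes: x right, y down, z forward; pixel columns grow to the right and rows downward; lengths in m; the calibration is good to about 2 mm. A picture is of the moment at which its call begins. camera_params takes no time and is no camera call.
- manip.sign_off(): hands the job in; it is judged then, once.
The state is a dict: "clock": time; "qpos": joint angles; "qd": joint speeds; "effort": joint torques, N m; "position": TCP position; "ee_rot": TCP orientation; "contact_force": force on the tool from outside, world axes, zero at the start; "moment": the same for the moment, N m; "width": finger opening in m; "gripper_force": force on a finger pad.
Only numpy, scipy, OpenCV 4.12 (cv2) and the standard library are available. Lean on these libraries where they do the work, as an engineer would, in place of code of your own. Each camera call takes 0.05 s, during which the arm holds its last target. There are 200 camera calls.

## Working session

There is one attempt and no reset: what is moved stays moved. The work goes in short steps, Python scripts to look and compute and a tool call to move; the robot and the scene stay as the last step left them, time stands still between calls to the robot, and variables do not carry over. Pictures are saved under pics/ and viewed, at most 10 in all, crops included, and the job is handed in when it is done.

Besides the shell and the picture viewer there is one more tool, called by a JSON object that holds its "op" and its "data", one argument or row to a line. move_arm: Moves the arm, as the interface text tells. Scaled input: -1 to 1 covers 80 cm each way for a shift and 120 degrees each way for a turn. Its arguments: {"type":"object","properties":{"deltas":{"type":"array","items":{"type":"array","items":{"type":"array","items":{"type":"number","minimum":-1,"maximum":1}}}},"squeeze":{"type":"number"}},"required":["deltas"]}

```bash
ls && mkdir -p pics && python3 - <<'E'
from rig import manip
import cv2
for n in("top","side"):
    im=manip.get_image(n); cv2.imwrite(f"pics/{n}0.png",im[:,:,::-1])
    p=manip.camera_params(n); print(n,{k:(v.tolist() if hasattr(v,'tolist') else v) for k,v in p.items()})
print(manip.get_state())
E
```

```text
pics
top {'fx': 438.33585526912316, 'fy': 438.33585526912316, 'cx': 323.74584633020265, 'cy': 198.19522147939438, 'R': [[0.016994723408133367, -0.999855518762757, 0.0003478159562898197], [-0.9840649782615531, -0.016787906275141738, -0.17701492807666247], [0.17699519184251866, 0.0026660462403081337, -0.984208105159714]], 't': [-0.019298241604208132, 0.5395623479552369, 1.2023757598111917]}
side {'fx': 507.40462663799417, 'fy': 507.40462663799417, 'cx': 325.8660240360795, 'cy': 194.2522232363996, 'R': [[0.8765709496012287, -0.48091104802166423, -0.018652994555973065], [-0.36454727177495605, -0.6381691560985684, -0.6781190270489962], [0.3142111661870675, 0.6012193377588131, -0.7347153536902693]], 't': [-0.46139712556642815, 0.24983122824147164, 1.1703298162188263]}
{'clock': 0.1, 'qpos': array([ 1.05002140e+00,  2.76525571e-01,  1.50597115e+00, -8.97365092e-06,
        1.36075446e+00, -1.21019068e-01]), 'qd': array([ 0.00017427, -0.00238636, -0.00385365, -0.00095877, -0.00016936,
       -0.00165919]), 'effort': array([ 1.24582944e-03, -4.17704308e+01, -2.46404976e+01, -2.21106734e-04,
        5.80680746e-03,  3.28708623e-06]), 'position': array([0.22354271, 0.52920057, 0.20054391]), 'ee_rot': array([-2.57400824e-04,  1.98548701e-01,  9.80090672e-01, -7.88315102e-04]), 'contact_force': array([ 0.14503587, -0.33497531, -0.11834445]), 'moment': array([ 0.00984961,  0.00456583, -0.01855432]), 'gripper_force': 0.0, 'width': 0.0852219191357796}
```

View pics/top0.png

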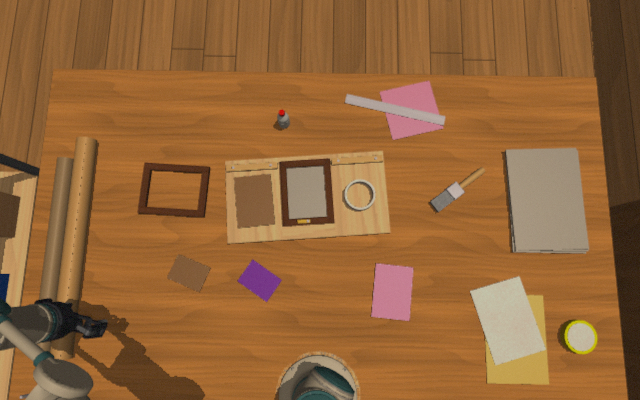

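View pics/side0.png

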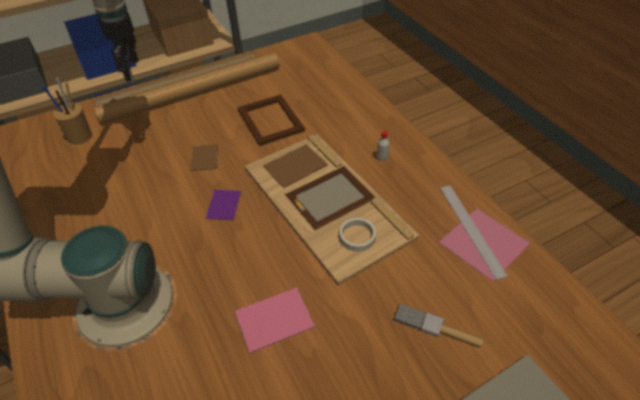

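The candidates for the panel are the brown sheet on the jig's left deck at (253,200) in the top view and the brown sheet on the table at (188,273). The one on the deck is larger and lies where the panel should be. The purple (259,280) and pink (412,110), (393,292) sheets are ruled out. The tape is at (359,194) and the button at (303,222). I'll confirm this in a crop and measure.

```bash
cat > h.py <<'E'
import cv2,numpy as np
from rig import manip
P={n:manip.camera_params(n) for n in("top","side")}
def ray(n,uv):
    p=P[n];R=np.array(p["R"]);t=np.array(p["t"])
    uv=np.atleast_2d(uv).astype(float)
    d=np.c_[(uv[:,0]-p["cx"])/p["fx"],(uv[:,1]-p["cy"])/p["fy"],np.ones(len(uv))]@R
    return -R.T@t,d
def onz(n,uv,z):
    o,d=ray(n,uv); return o+d*((z-o[2])/d[:,2])[:,None]
def tri(a,b):
    o1,d1=ray("top",a);o2,d2=ray("side",b);out=[]
    for x,y in zip(d1,d2):
        s=np.linalg.lstsq(np.c_[x,-y],o2-o1,rcond=None)[0]
        out.append((o1+x*s[0]+o2+y*s[1])/2)
    return np.array(out)
def proj(n,X):
    p=P[n];c=np.atleast_2d(X)@np.array(p["R"]).T+np.array(p["t"])
    return np.c_[c[:,0]/c[:,2]*p["fx"]+p["cx"],c[:,1]/c[:,2]*p["fy"]+p["cy"]]
E
python3 - <<'E'
from h import *
im=cv2.imread("pics/top0.png")
c=cv2.resize(im[135:300,160:400],None,fx=3.3,fy=3.3,interpolation=cv2.INTER_CUBIC); cv2.imwrite("pics/c0.png",c)
for n,pts in(("top",[(253,200),(283,175),(305,195),(235,180),(303,222),(330,230),(188,273)]),("side",[(295,165),(330,195),(330,215),(298,202)])):
    i=cv2.imread(f"pics/{n}0.png");h=cv2.cvtColor(i,cv2.COLOR_BGR2HSV)
    for u,v in pts: print(n,(u,v),h[v,u])
E
```

```text
top (253, 200) [ 14 143 130]
top (283, 175) [ 10 176  84]
top (305, 195) [ 18  57 156]
top (235, 180) [ 14 140 131]
top (303, 222) [ 20 185 178]
top (330, 230) [ 17 128 191]
top (188, 273) [ 15 153 127]
side (295, 165) [ 15 150 102]
side (330, 195) [ 20  66 124]
side (330, 215) [ 15 121  84]
side (298, 202) [ 18 166 149]
```

View pics/c0.png

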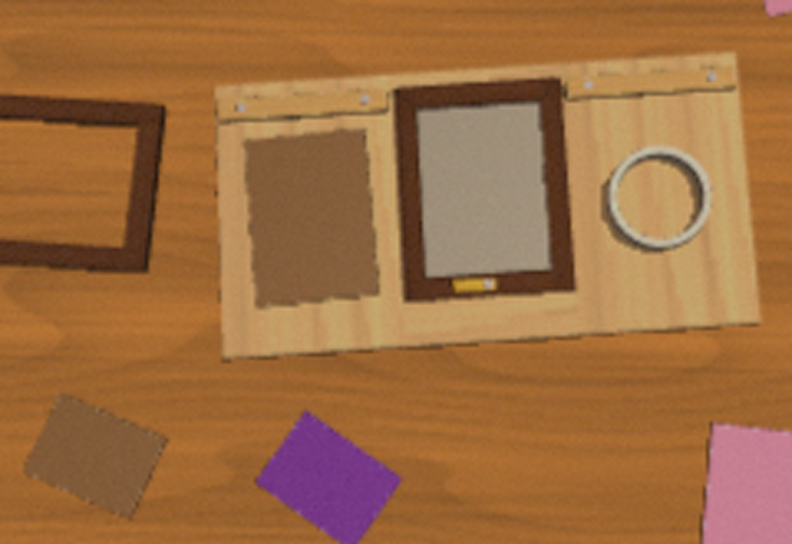

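```bash
cat >> h.py <<'E'
def quad(img,lo,hi,seed,box,S=4):
    """corners (px) of the blob of HSV range holding/nearest seed, by lines fitted to the 4 sides of its contour"""
    x0,y0,x1,y1=box
    c=cv2.resize(img[y0:y1,x0:x1],None,fx=S,fy=S,interpolation=cv2.INTER_CUBIC)
    m=cv2.inRange(cv2.cvtColor(cv2.GaussianBlur(c,(5,5),0),cv2.COLOR_BGR2HSV),np.array(lo),np.array(hi))
    m=cv2.morphologyEx(m,cv2.MORPH_OPEN,np.ones((5,5)))
    cs,_=cv2.findContours(m,cv2.RETR_EXTERNAL,cv2.CHAIN_APPROX_NONE)
    s=((seed[0]-x0+.5)*S,(seed[1]-y0+.5)*S)
    k=max(cs,key=lambda k:(cv2.pointPolygonTest(k,s,False)>=0)*1e9+cv2.contourArea(k))
    hull=cv2.convexHull(k);e=1.
    while True:
        a=cv2.approxPolyDP(hull,e,True)[:,0].astype(float)
        if len(a)<=4:break
        e+=1
    q=k[:,0].astype(float);L=[]
    for i in range(4):
        A,B=a[i],a[(i+1)%4];d=B-A;l=np.hypot(*d);d/=l
        t=(q-A)@d;n=abs((q-A)@np.array([-d[1],d[0]]))
        w=q[(t>.1*l)&(t<.9*l)&(n<8)]
        vx,vy,px,py=cv2.fitLine(w.astype(np.float32),cv2.DIST_HUBER,0,.01,.01).ravel()
        L.append((np.cross((px,py,1),(px+vx,py+vy,1))))
    out=[]
    for i in range(4):
        p=np.cross(L[i-1],L[i]);out.append((p[:2]/p[2]+.5)/S-.5+np.array([x0,y0]))
    return np.array(out)
E
python3 - <<'E'
from h import *
t=cv2.imread("pics/top0.png");s=cv2.imread("pics/side0.png")
np.set_printoptions(precision=4,suppress=True)
def order(X): # by world angle
    return X
# frame outer
def outer(img,n,seed,box,vm):
    q=quad(img,(0,90,0),(25,255,vm),seed,box);return q
ft=outer(t,"top",(283,190),(270,150,345,235),118); fs=outer(s,"side",(330,215),(280,158,385,232),80)
print(ft,fs,sep="\n")
pt=quad(t,(5,90,100),(25,200,158),(253,200),(228,168,278,232));ps=quad(s,(5,90,60),(25,200,125),(295,165),(255,140,332,195))
print("panel px",pt,ps,sep="\n")
for q in(ft,pt): 
    X=onz("top",q,.024);print(X, np.linalg.norm(X-np.roll(X,-1,0),axis=1),X.mean(0))
for q in(fs,ps):
    X=onz("side",q,.024);print("side",X, np.linalg.norm(X-np.roll(X,-1,0),axis=1),X.mean(0))
E
```

```text
[[329.1359 158.3166]
 [333.632  222.1991]
 [282.1166 225.808 ]
 [278.8709 161.4269]]
[[343.2383 166.9818]
 [373.2578 197.3165]
 [314.1543 227.4189]
 [286.5319 194.4166]]
panel px
[[270.2266 173.2411]
 [274.6773 224.0305]
 [237.3429 227.8142]
 [233.1743 177.3838]]
[[328.0273 164.4239]
 [282.7804 187.9618]
 [262.3706 165.1848]
 [305.5015 144.2792]]
[[ 0.6642 -0.0239  0.024 ]
 [ 0.4744 -0.0397  0.024 ]
 [ 0.4614  0.1083  0.024 ]
 [ 0.6522  0.1243  0.024 ]] [0.1905 0.1486 0.1914 0.1488] [0.5631 0.0422 0.024 ]
[[0.616  0.1485 0.024 ]
 [0.4662 0.1299 0.024 ]
 [0.4534 0.2367 0.024 ]
 [0.6016 0.2567 0.024 ]] [0.1509 0.1076 0.1495 0.1091] [0.5343 0.1929 0.024 ]
side [[ 0.6466  0.1167  0.024 ]
 [ 0.6579 -0.0226  0.024 ]
 [ 0.4736 -0.0357  0.024 ]
 [ 0.4622  0.1012  0.024 ]] [0.1397 0.1848 0.1374 0.185 ] [0.5601 0.0399 0.024 ]
side [[0.6145 0.1471 0.024 ]
 [0.4638 0.1278 0.024 ]
 [0.4517 0.2369 0.024 ]
 [0.5983 0.2548 0.024 ]] [0.152  0.1098 0.1476 0.1089] [0.5321 0.1916 0.024 ]
```

The crop confirms it: the larger brown sheet on the +y deck is the panel, at crop (312,217). The other brown sheet, at (95,455), is smaller and on the table. The frame is at about (0.563, 0.042) with yaw 4.8°. In the frame's axes the panel is at about (-16, 153) mm, turned +2.5°. I'm moving above the deck behind the panel's -x end with the tool's y axis along the frame's x and the fingers shut.

{"op": "move_arm", "data": {
  "deltas": [
    [[-0.05,-0.035,0.0,0.06,1],[-0.1,-0.07,0.03,0.12,1],[-0.15,-0.105,0.05,0.18,1],[-0.2,-0.14,0.08,0.24,1],[-0.25,-0.175,0.1,0.3,1],[-0.3,-0.21,0.12,0.36,1],[-0.34,-0.24,0.14,0.42,1],[-0.38,-0.27,0.15,0.48,1],[-0.4155,-0.2925,0.15,0.519,1],[-0.4155,-0.2925,0.15,0.519,1],[-0.4155,-0.2925,0.15,0.519,1]]
  ],
  "squeeze": 30
}}

```text
clock: 1.2
position: [0.4389, 0.1843, 0.081]
ee_rot: [-0.001, 0.677, 0.736, -0.0]
contact_force: [-0.5, 0.9, 1.4]
width: 0.0001
gripper_force: 0.0
```

{"op": "move_arm", "data": {
  "deltas": [
    [[0,0,0.02,0,1],[0,0,0.04,0,1],[0,0,0.0525,0,1],[0,0,0.0525,0,1]]
  ]
}}

```text
clock: 1.6
position: [0.437, 0.1853, 0.0382]
ee_rot: [-0.001, 0.676, 0.737, -0.001]
contact_force: [0.0, 0.3, 0.2]
width: 0.0001
gripper_force: 0.0
```

```bash
python3 - <<'E'
from h import *
a=manip.get_image("top")[:,:,::-1];b=manip.get_image("side")[:,:,::-1]
cv2.imwrite("pics/t1.png",a);cv2.imwrite("pics/s1.png",b)
A=cv2.resize(a[150:250,220:345],(500,400),interpolation=cv2.INTER_CUBIC);B=cv2.resize(b[130:240,240:340],(300,330))
B=cv2.copyMakeBorder(B,0,70,0,0,0)
cv2.imwrite("pics/c1.png",np.hstack([A,B]))
s=manip.get_state();print(s["position"],s["contact_force"])
E
```

```text
[0.43872394 0.1854383  0.03949309] [0.14245997 0.56510142 0.20856415]
```

View pics/c1.png

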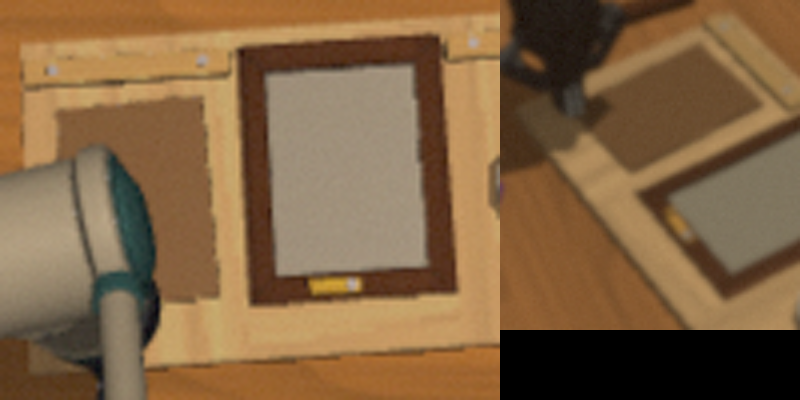

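The side crop shows the fingertip at about side pixel (265,167), over the deck by the panel's -x end. I'll compare that with the projected tip.

```bash
python3 - <<'E'
from h import *
np.set_printoptions(precision=1,suppress=True)
p=manip.get_state()["position"]
for dz in(-.008,0,.03): print(dz,proj("side",p+[0,0,dz]),proj("top",p+[0,0,dz]))
s=cv2.imread("pics/s1.png")
c=cv2.resize(s[125:215,230:350],(800,600),interpolation=cv2.INTER_CUBIC)
for dz in(-.008,.03):
    u=(proj("side",p+[0,0,dz])[0]-[230,125]+.5)*800/120; cv2.circle(c,tuple(int(v) for v in u),5,(0,0,255),-1)
cv2.imwrite("pics/c2.png",c)
E
```

```text
-0.008 [[265.3 176.2]] [[254.6 233. ]]
0 [[265.  174.1]] [[254.1 232.7]]
0.03 [[263.8 166.2]] [[252.4 231.6]]
```

View pics/c2.png

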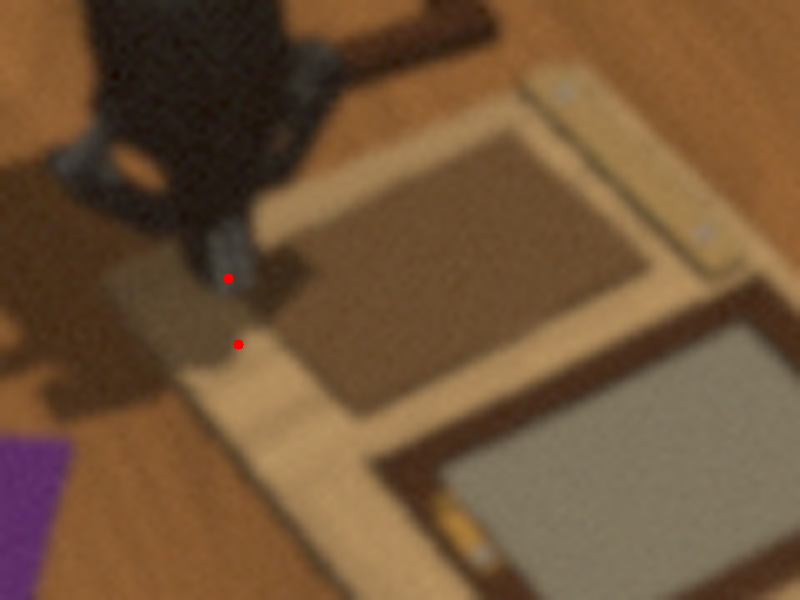

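The visible tip at crop (235,290) sits a little higher than predicted, so I'll find the deck by a gentle touch.

{"op": "move_arm", "data": {
  "deltas": [
    [[0,0,0.0025,0,1],[0,0,0.005,0,1],[0,0,0.0075,0,1],[0,0,0.0085,0,1],[0,0,0.0085,0,1]]
  ]
}}

```text
clock: 2.2
position: [0.4389, 0.1847, 0.0324]
ee_rot: [-0.0, 0.677, 0.736, -0.0]
contact_force: [0.3, -1.1, -0.6]
width: -0.0
gripper_force: 0.0
```

{"op": "move_arm", "data": {
  "deltas": [
    [[0,0,0.0013,0,1],[0,0,0.0025,0,1],[0,0,0.0025,0,1]]
  ]
}}

```text
clock: 2.5
position: [0.4389, 0.1847, 0.0304]
ee_rot: [-0.0, 0.677, 0.736, -0.0]
contact_force: [0.4, 0.2, -0.3]
width: 0.0005
gripper_force: 0.0
```

{"op": "move_arm", "data": {
  "deltas": [
    [[0,0,0.0013,0,1],[0,0,0.0025,0,1],[0,0,0.0025,0,1]]
  ]
}}

```text
clock: 2.8
position: [0.4388, 0.1847, 0.0284]
ee_rot: [-0.0, 0.677, 0.736, -0.0]
contact_force: [-0.2, -0.7, -0.1]
width: 0.0002
gripper_force: 0.0
```

{"op": "move_arm", "data": {
  "deltas": [
    [[0,0,0.0013,0,1],[0,0,0.0025,0,1],[0,0,0.0025,0,1]]
  ]
}}

```text
clock: 3.1
position: [0.4388, 0.1847, 0.0264]
ee_rot: [-0.0, 0.677, 0.736, -0.0]
contact_force: [0.5, 0.5, 0.2]
width: 0.0003
gripper_force: 0.0
```

{"op": "move_arm", "data": {
  "deltas": [
    [[0,0,0.0013,0,1],[0,0,0.0025,0,1],[0,0,0.0025,0,1]]
  ]
}}

```text
clock: 3.4
position: [0.4388, 0.1847, 0.0244]
ee_rot: [-0.0, 0.677, 0.736, -0.0]
contact_force: [-0.2, 0.0, -0.0]
width: 0.0001
gripper_force: 0.0
```

{"op": "move_arm", "data": {
  "deltas": [
    [[0,0,0.0013,0,1],[0,0,0.0025,0,1],[0,0,0.0025,0,1]]
  ]
}}

```text
clock: 3.7
position: [0.4388, 0.1847, 0.0224]
ee_rot: [-0.0, 0.677, 0.736, -0.0]
contact_force: [-0.9, 0.0, 1.2]
width: 0.0002
gripper_force: 0.0
```

```bash
python3 - <<'E'
from h import *
s=manip.get_image("side")[:,:,::-1].copy();st=manip.get_state();p=st["position"];print(p,st["contact_force"])
c=cv2.resize(s[140:200,235:315],(800,600),interpolation=cv2.INTER_CUBIC)
for dz in(-.008,.02):
    u=(proj("side",p+[0,0,dz])[0]-[235,140]+.5)*10; cv2.circle(c,tuple(int(v) for v in u),4,(0,0,255),-1)
cv2.imwrite("pics/c3.png",c)
E
```

```text
[0.43887362 0.18475081 0.02242658] [ 0.03986156 -0.15560416 -0.43795945]
```

View pics/c3.png

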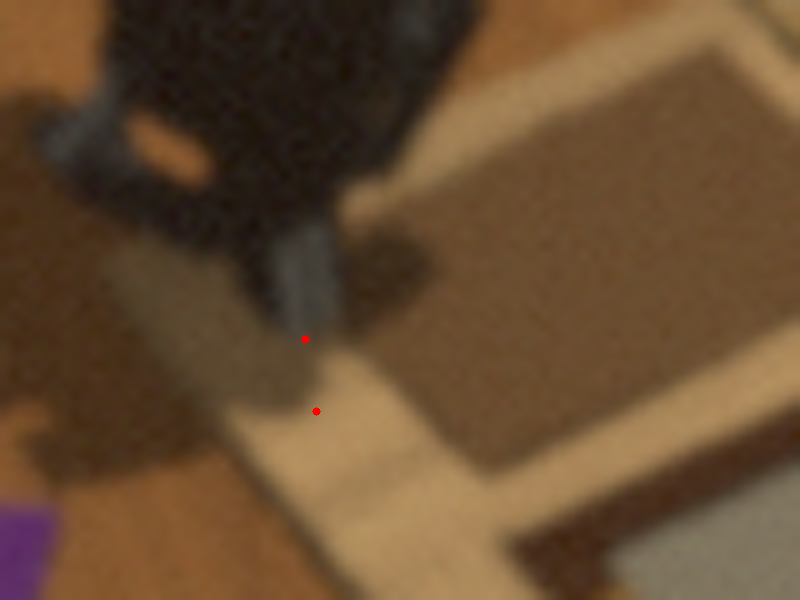

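The tip is at crop (308,345), just above the deck and behind the panel's edge, so I'll keep feeling downward.

{"op": "move_arm", "data": {
  "deltas": [
    [[0,0,0.0013,0,1],[0,0,0.0025,0,1],[0,0,0.0025,0,1]]
  ]
}}

```text
clock: 4.05
position: [0.4388, 0.1847, 0.0204]
ee_rot: [-0.0, 0.677, 0.736, -0.0]
contact_force: [-0.0, -0.3, -0.0]
width: -0.0001
gripper_force: 0.0
```

```bash
python3 - <<'E'
from h import *
np.set_printoptions(precision=4,suppress=True)
for z in(.018,.03,.04):print(onz("side",(265.8,174.5),z))
print(manip.get_state()["contact_force"])
E
```

```text
[[0.4468 0.2038 0.018 ]]
[[0.443  0.1922 0.03  ]]
[[0.4398 0.1825 0.04  ]]
[-0.0476 -0.329  -0.0205]
```

{"op": "move_arm", "data": {
  "deltas": [
    [[0,0,0.0013,0,1],[0,0,0.0025,0,1],[0,0,0.0038,0,1],[0,0,0.0038,0,1]]
  ]
}}

```text
clock: 4.45
position: [0.4388, 0.1847, 0.0173]
ee_rot: [-0.0, 0.677, 0.736, -0.0]
contact_force: [-0.5, -0.3, 0.2]
width: -0.0001
gripper_force: 0.0
```

{"op": "move_arm", "data": {
  "deltas": [
    [[0,0,0.0013,0,1],[0,0,0.0025,0,1],[0,0,0.0038,0,1],[0,0,0.0038,0,1]]
  ]
}}

```text
clock: 4.85
position: [0.4388, 0.1847, 0.0143]
ee_rot: [-0.0, 0.677, 0.736, -0.0]
contact_force: [0.6, -0.2, -0.3]
width: 0.0004
gripper_force: 0.0
```

```bash
python3 - <<'E'
from h import *
s=manip.get_image("side")[:,:,::-1].copy();st=manip.get_state();p=st["position"];print(p,st["contact_force"],st["qpos"])
c=cv2.resize(s[140:200,235:315],(800,600),interpolation=cv2.INTER_CUBIC)
for dz in(-.008,.02):
    u=(proj("side",p+[0,0,dz])[0]-[235,140]+.5)*10; cv2.circle(c,tuple(int(v) for v in u),4,(0,0,255),-1)
cv2.imwrite("pics/c4.png",c)
E
```

```text
[0.43886868 0.18474849 0.01433594] [-0.30365381 -0.34208868  0.61735716] [2.52125510e-01 3.19259798e-01 1.98159767e+00 8.88591933e-05
 8.40868780e-01 1.68083291e-01]
```

View pics/c4.png

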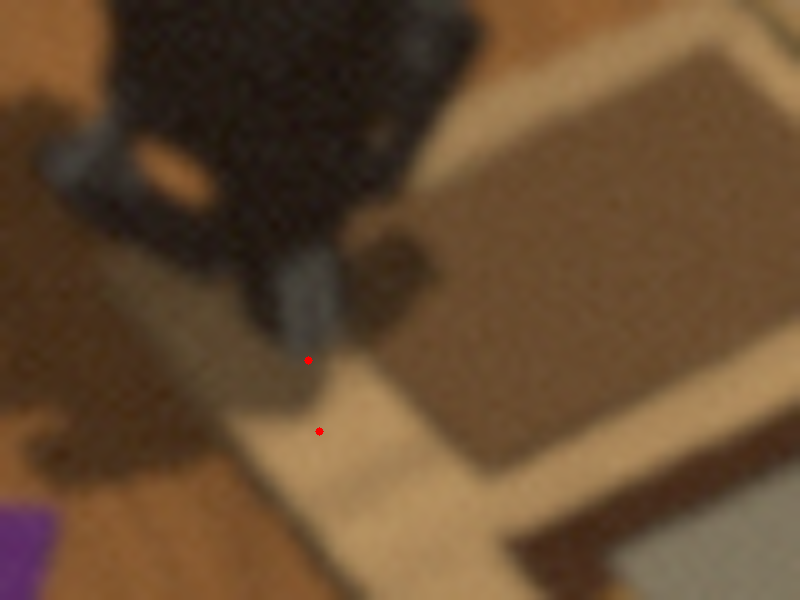

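The tip at crop (310,362) tracks about 18–20 mm above the TCP, so when shut it reaches less far than nominal. I'll go down further.

{"op": "move_arm", "data": {
  "deltas": [
    [[0,0,0.0025,0,1],[0,0,0.005,0,1],[0,0,0.0063,0,1],[0,0,0.0063,0,1]]
  ]
}}

```text
clock: 5.3
position: [0.4388, 0.1847, 0.0092]
ee_rot: [-0.0, 0.677, 0.736, -0.0]
contact_force: [0.1, 0.6, 0.3]
width: -0.0004
gripper_force: 0.0
```

{"op": "move_arm", "data": {
  "deltas": [
    [[0,0,0.0013,0,1],[0,0,0.0025,0,1],[0,0,0.0025,0,1]]
  ]
}}

```text
clock: 5.6
position: [0.4388, 0.1847, 0.0073]
ee_rot: [-0.0, 0.677, 0.736, -0.0]
contact_force: [-0.5, 0.4, -0.6]
width: -0.0002
gripper_force: 0.0
```

{"op": "move_arm", "data": {
  "deltas": [
    [[0,0,0.0013,0,1],[0,0,0.0025,0,1],[0,0,0.0025,0,1]]
  ]
}}

```text
clock: 5.9
position: [0.4389, 0.1847, 0.0053]
ee_rot: [-0.0, 0.677, 0.736, -0.0]
contact_force: [-0.3, -0.2, 0.2]
width: 0.0001
gripper_force: 0.0
```

{"op": "move_arm", "data": {
  "deltas": [
    [[0,0,0.0013,0,1],[0,0,0.0025,0,1],[0,0,0.0025,0,1]]
  ]
}}

```text
clock: 6.2
position: [0.4388, 0.1847, 0.0032]
ee_rot: [-0.0, 0.677, 0.736, -0.0]
contact_force: [-0.3, 0.4, 0.1]
width: -0.0001
gripper_force: 0.0
```

{"op": "move_arm", "data": {
  "deltas": [
    [[0,0,0.0013,0,1],[0,0,0.0025,0,1],[0,0,0.0025,0,1]]
  ]
}}

```text
clock: 6.5
position: [0.4388, 0.1848, 0.0013]
ee_rot: [-0.0, 0.677, 0.736, -0.0]
contact_force: [-0.1, 0.5, -0.7]
width: 0.0001
gripper_force: 0.0
```

```bash
python3 - <<'E'
from h import *
np.set_printoptions(precision=4,suppress=True,linewidth=150)
s=manip.get_image("side")[:,:,::-1].copy();p=manip.get_state()["position"];print(p,proj("side",p))
h=cv2.cvtColor(s,cv2.COLOR_BGR2HSV)
for u in(262,264,266,268):
    print(u,[tuple(h[v,u,1:].tolist()) for v in range(168,190)])
E
```

```text
[0.4389 0.1848 0.0013] [[266.6294 183.9001]]
262 [(85, 36), (102, 40), (91, 42), (72, 46), (79, 42), (91, 42), (110, 44), (96, 45), (97, 50), (124, 66), (108, 78), (122, 86), (127, 90), (126, 99), (124, 128), (119, 156), (120, 172), (123, 172), (123, 164), (123, 145), (128, 120), (129, 105)]
264 [(96, 40), (54, 57), (41, 68), (43, 72), (52, 69), (40, 70), (45, 68), (49, 68), (48, 64), (58, 70), (79, 74), (108, 80), (125, 86), (120, 104), (128, 131), (119, 163), (121, 177), (117, 178), (120, 177), (122, 175), (118, 169), (126, 152)]
266 [(83, 49), (49, 63), (48, 69), (55, 65), (39, 65), (49, 68), (49, 68), (38, 68), (49, 68), (57, 72), (81, 76), (100, 84), (118, 95), (120, 119), (117, 150), (123, 170), (124, 177), (119, 180), (119, 178), (119, 176), (122, 169), (120, 166)]
268 [(79, 45), (77, 50), (54, 61), (49, 63), (47, 65), (52, 64), (43, 71), (69, 78), (78, 85), (92, 94), (110, 102), (124, 117), (124, 142), (121, 158), (122, 174), (121, 177), (121, 179), (123, 179), (122, 174), (121, 171), (125, 165), (121, 164)]
```

{"op": "move_arm", "data": {
  "deltas": [
    [[0,0,0.0013,0,1],[0,0,0.0025,0,1],[0,0,0.0025,0,1]]
  ]
}}

```text
clock: 6.85
position: [0.4388, 0.1847, -0.0007]
ee_rot: [-0.0, 0.677, 0.736, -0.0]
contact_force: [-0.9, 0.7, -0.8]
width: -0.0004
gripper_force: 0.0
```

{"op": "move_arm", "data": {
  "deltas": [
    [[0,0,0.0013,0,1],[0,0,0.0025,0,1],[0,0,0.0025,0,1]]
  ]
}}

```text
clock: 7.15
position: [0.4388, 0.1847, -0.0028]
ee_rot: [-0.0, 0.677, 0.736, -0.0]
contact_force: [-0.4, -0.3, 0.3]
width: -0.0002
gripper_force: 0.0
```

{"op": "move_arm", "data": {
  "deltas": [
    [[0,0,0.0013,0,1],[0,0,0.0025,0,1],[0,0,0.0025,0,1]]
  ]
}}

```text
clock: 7.45
position: [0.4388, 0.1847, -0.0047]
ee_rot: [-0.0, 0.677, 0.736, -0.0]
contact_force: [-0.7, 0.2, -1.1]
width: -0.0
gripper_force: 0.0
```

{"op": "move_arm", "data": {
  "deltas": [
    [[0,0,0.0013,0,1],[0,0,0.0025,0,1],[0,0,0.0025,0,1]]
  ]
}}

```text
clock: 7.75
position: [0.4388, 0.1847, -0.0067]
ee_rot: [-0.0, 0.677, 0.736, -0.0]
contact_force: [-0.0, 0.4, 0.9]
width: 0.0
gripper_force: 0.0
```

```bash
python3 - <<'E'
from h import *
s=manip.get_image("side")[:,:,::-1].copy();st=manip.get_state();p=st["position"];print(p,st["contact_force"],proj("side",p))
c=cv2.resize(s[140:200,235:315],(800,600),interpolation=cv2.INTER_CUBIC)
for dz in(.02,):
    u=(proj("side",p+[0,0,dz])[0]-[235,140]+.5)*10; cv2.circle(c,tuple(int(v) for v in u),4,(0,0,255),-1)
cv2.imwrite("pics/c5.png",c)
h=cv2.cvtColor(s,cv2.COLOR_BGR2HSV)
for u in(264,266,268):
    print(u,[tuple(h[v,u,1:].tolist()) for v in range(172,188)])
E
```

```text
[ 0.43890371  0.18476403 -0.00668475] [ 0.05041818 -0.54772138  0.22690826] [[266.94075424 185.86304434]]
264 [(51, 60), (53, 62), (39, 65), (51, 65), (55, 65), (46, 61), (53, 62), (63, 69), (93, 77), (109, 91), (117, 122), (120, 153), (123, 174), (121, 177), (124, 177), (122, 176)]
266 [(62, 62), (45, 63), (51, 65), (46, 67), (44, 69), (51, 70), (53, 72), (51, 75), (88, 78), (108, 104), (118, 130), (123, 158), (121, 173), (121, 179), (122, 178), (123, 176)]
268 [(40, 70), (48, 64), (49, 68), (51, 70), (57, 76), (69, 81), (79, 87), (90, 94), (106, 113), (123, 137), (122, 163), (117, 175), (123, 179), (120, 178), (119, 175), (120, 172)]
```

View pics/c5.png

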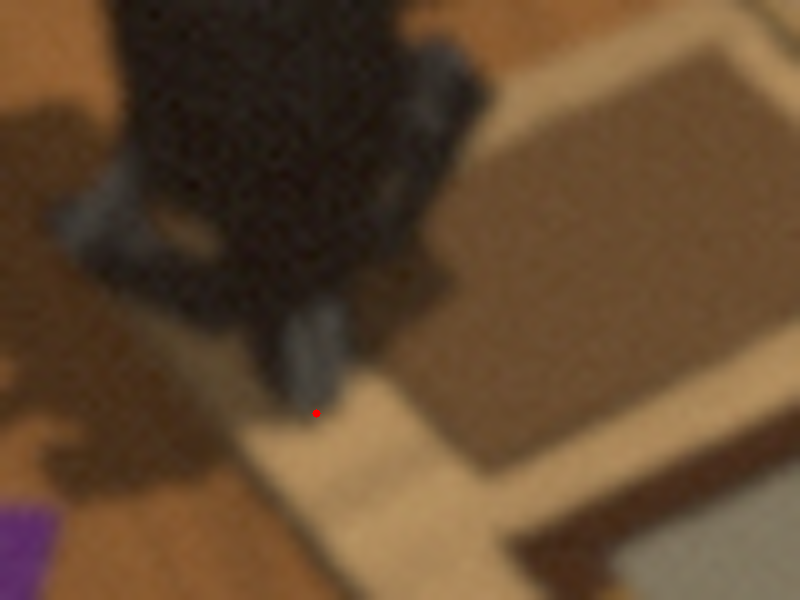

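{"op": "move_arm", "data": {
  "deltas": [
    [[0,0,0.0013,0,1],[0,0,0.0025,0,1],[0,0,0.0025,0,1]]
  ]
}}

```text
clock: 8.1
position: [0.4388, 0.1848, -0.0088]
ee_rot: [-0.0, 0.677, 0.736, -0.0]
contact_force: [0.5, -0.1, -0.4]
width: -0.0003
gripper_force: 0.0
```

{"op": "move_arm", "data": {
  "deltas": [
    [[0,0,0.0013,0,1],[0,0,0.0025,0,1],[0,0,0.0025,0,1]]
  ]
}}

```text
clock: 8.4
position: [0.4388, 0.1847, -0.0107]
ee_rot: [-0.0, 0.677, 0.736, -0.0]
contact_force: [0.2, -0.5, 0.0]
width: 0.0
gripper_force: 0.0
```

{"op": "move_arm", "data": {
  "deltas": [
    [[0,0,0.0013,0,1],[0,0,0.0025,0,1],[0,0,0.0025,0,1]]
  ]
}}

```text
clock: 8.7
position: [0.4388, 0.1847, -0.0128]
ee_rot: [-0.0, 0.677, 0.736, -0.0]
contact_force: [-0.3, -0.2, -0.6]
width: 0.0001
gripper_force: 0.0
```

```bash
python3 - <<'E'
from h import *
np.set_printoptions(precision=4,suppress=True)
s=manip.get_image("side")[:,:,::-1].copy();st=manip.get_state();p=st["position"];print(p,st["contact_force"],proj("side",p),st["effort"])
h=cv2.cvtColor(s,cv2.COLOR_BGR2HSV)
for u in(264,266,268):
    print(u,[tuple(h[v,u,1:].tolist()) for v in range(174,190)])
ps=quad(s,(5,90,60),(25,200,125),(300,165),(255,140,332,195));print(ps)
for z in(.017,.023):print(onz("side",(266,182),z))
E
```

```text
[ 0.4389  0.1848 -0.0127] [ 0.3523 -0.092   0.3437] [[267.1624 187.3371]] [ -0.0014 -37.365  -15.3691   0.0001  -0.0017   0.    ]
264 [(47, 70), (37, 69), (49, 68), (47, 65), (52, 59), (63, 61), (70, 62), (86, 80), (106, 120), (122, 153), (122, 172), (121, 179), (120, 178), (119, 175), (118, 168), (124, 154)]
266 [(50, 66), (38, 67), (49, 68), (50, 71), (41, 69), (47, 71), (56, 73), (73, 87), (99, 121), (119, 152), (118, 175), (122, 178), (123, 179), (123, 174), (119, 173), (121, 167)]
268 [(42, 66), (40, 71), (50, 71), (52, 73), (60, 77), (60, 76), (81, 91), (107, 119), (116, 152), (120, 172), (118, 180), (119, 180), (120, 176), (121, 175), (120, 166), (122, 165)]
[[271.4917 175.7292]
 [274.6126 142.3366]
 [332.6835 161.7945]
 [283.2935 187.5559]]
[[0.4355 0.1776 0.017 ]]
[[0.4337 0.172  0.023 ]]
```

{"op": "move_arm", "data": {
  "deltas": [
    [[0,0,0.0013,0,1],[0,0,0.0025,0,1],[0,0,0.0025,0,1]]
  ]
}}

```text
clock: 9.05
position: [0.4391, 0.1848, -0.013]
ee_rot: [0.0, 0.677, 0.736, 0.0]
contact_force: [-2.9, -0.7, 16.1]
width: -0.0002
gripper_force: 7.8
```

I felt the deck: 16 N at TCP z = -0.013, so stiffness is about 8 N/mm. With the fingers shut, TCP z = -0.0128 puts the tip at deck height. I'll lift 1.5 mm clear and push the panel toward the fence.

{"op": "move_arm", "data": {
  "deltas": [
    [[0,0,-0.0044,0,1],[0,0.003,-0.0044,0,1],[0,0.007,-0.0044,0,1],[0,0.011,-0.0044,0,1],[0,0.015,-0.0044,0,1],[0,0.019,-0.0044,0,1],[0,0.023,-0.0044,0,1],[0,0.023,-0.0044,0,1]]
  ]
}}

```text
clock: 9.85
position: [0.4578, 0.1864, -0.0112]
ee_rot: [0.0, 0.677, 0.736, 0.0]
contact_force: [-0.4, 1.1, 0.1]
width: 0.0003
gripper_force: 0.0
```

```bash
python3 - <<'E'
from h import *
np.set_printoptions(precision=2,suppress=True)
s=manip.get_image("side")[:,:,::-1].copy();cv2.imwrite("pics/s6.png",s);st=manip.get_state();print(st["position"]*1000,st["contact_force"])
s0=cv2.imread("pics/side0.png")
# panel edge shift: panel +x edge vs fence in side view: count lit deck pixels along panel's x-axis lines in frame coords
O=np.array([.5631,.0422]);a=np.radians(4.8);R=np.array([[np.cos(a),-np.sin(a)],[np.sin(a),np.cos(a)]])
for im in(s0,s):
  for y in(.115,.135,.155,.175,.19):
    xs=np.arange(.045,.085,.001);X=np.c_[(R@np.c_[xs,np.full(len(xs),y)].T).T+O,np.full(len(xs),.024)]
    u=proj("side",X).astype(np.float32);v=cv2.remap(cv2.cvtColor(im,cv2.COLOR_BGR2HSV)[:,:,2],u[:,0],u[:,1],cv2.INTER_LINEAR).ravel()
    print(y,v[::2])
E
```

```text
[457.57 186.34 -11.19] [-0.88 -0.45  0.01]
0.115 [103 104 103 104 105 109 116 130 142 153 155 150 138 124 113 115 125 140
 148 154 155]
0.135 [102 102 103 103 104 110 119 129 141 152 154 148 136 121 110 115 127 141
 149 155 156]
0.155 [102 103 104 105 109 118 127 137 149 157 162 155 145 129 120 120 129 143
 150 154 154]
0.175 [102 101 104 108 114 125 140 151 161 164 163 157 144 128 118 118 130 142
 148 151 154]
0.19 [105 106 105 109 117 130 143 156 163 164 161 154 139 124 116 116 128 139
 147 151 153]
0.115 [107 107 108 108 108 108 109 113 120 129 138 142 136 125 118 119 128 145
 156 160 161]
0.135 [107 107 107 106 107 109 114 122 133 145 151 149 138 125 115 119 129 144
 155 161 161]
0.155 [106 106 106 106 107 109 115 124 137 150 159 155 147 133 124 125 133 145
 152 157 159]
0.175 [105 105 107 109 108 110 115 127 141 153 162 159 148 132 122 122 133 146
 154 158 160]
0.19 [105 106 107 107 106 111 117 127 140 152 157 156 144 129 120 122 133 144
 154 159 160]
```

{"op": "move_arm", "data": {
  "deltas": [
    [[0,0.004,0,0,1],[0,0.008,0,0,1],[0,0.0115,0,0,1],[0,0.0125,0,0,1],[0,0.0125,0,0,1]]
  ]
}}

```text
clock: 10.4
position: [0.4676, 0.1872, -0.0111]
ee_rot: [0.0, 0.677, 0.736, 0.0]
contact_force: [-0.1, 0.2, 0.1]
width: 0.0001
gripper_force: 0.0
```

{"op": "move_arm", "data": {
  "deltas": [
    [[0,0.0012,0,0,1],[0,0.0025,0,0,1],[0,0.0025,0,0,1]]
  ]
}}

```text
clock: 10.7
position: [0.469, 0.1873, -0.0111]
ee_rot: [-0.0, 0.677, 0.736, -0.0]
contact_force: [-1.1, -0.2, 1.7]
width: 0.0
gripper_force: 0.4
```

{"op": "move_arm", "data": {
  "deltas": [
    [[0,0.0012,0,0,1],[0,0.002,0,0,1],[0,0.002,0,0,1]]
  ]
}}

```text
clock: 11.0
position: [0.4694, 0.1873, -0.0112]
ee_rot: [-0.001, 0.677, 0.736, -0.001]
contact_force: [-4.4, -0.7, 4.0]
width: 0.0
gripper_force: 2.2
```

```bash
cat >> h.py <<'E'
O=np.array([.5631,.0422]);a=np.radians(4.8);RF=np.array([[np.cos(a),-np.sin(a)],[np.sin(a),np.cos(a)]])
def prof(im,ys,x0,x1,z=.024,axis=0,n="side"):
  g=cv2.cvtColor(im,cv2.COLOR_BGR2HSV)[:,:,2]
  for y in ys:
    xs=np.arange(x0,x1,.002);q=np.full(len(xs),y)
    f=np.c_[xs,q] if axis==0 else np.c_[q,xs]
    X=np.c_[f@RF.T+O,np.full(len(xs),z)]
    u=proj(n,X).astype(np.float32);print(y,cv2.remap(g,u[:,0],u[:,1],cv2.INTER_LINEAR).ravel())
E
python3 - <<'E'
from h import *
np.set_printoptions(precision=2,suppress=True,linewidth=200)
s=manip.get_image("side")[:,:,::-1].copy();cv2.imwrite("pics/s7.png",s);st=manip.get_state();print(st["position"]*1000,st["contact_force"])
prof(s,(.105,.12,.135,.155,.175,.19),.045,.091)
E
```

```text
[469.36 187.3  -11.25] [-5.11 -0.65  3.66]
0.105 [102 101 101 102 103 103 102 102 102 100 102 102 101 101 105 115 129 142 149 151 150 150 151]
0.12 [108 108 107 107 106 106 106 107 108 108 106 106 105 104 107 118 132 145 155 159 160 161 161]
0.135 [106 106 106 107 107 108 107 106 106 107 106 106 103 102 106 118 131 146 155 160 160 159 159]
0.155 [106 105 105 107 107 107 106 106 106 106 107 104 103 102 106 116 131 147 155 160 160 160 160]
0.175 [106 107 106 106 108 107 107 107 107 106 104 104 103 102 106 117 132 146 153 157 161 160 159]
0.19 [106 106 106 106 105 105 106 106 106 108 107 106 105 105 107 116 132 144 154 157 159 161 162]
```

The panel is now flush along the whole fence, with 5 N of contact force. I'll back off, lift over, and come down behind its +y edge.

{"op": "move_arm", "data": {
  "deltas": [
    [[0,-0.008,0,0,1],[0,-0.008,-0.03,0,1],[0.04,0.04,-0.05,0,1],[0.08,0.08,-0.05,0,1],[0.092,0.1015,-0.05,0,1],[0.092,0.1015,-0.03,0,1],[0.092,0.1015,-0.01,0,1],[0.092,0.1015,0.0,0,1],[0.092,0.1015,0.0,0,1]]
  ]
}}

```text
clock: 11.95
position: [0.5461, 0.2677, -0.0117]
ee_rot: [0.0, 0.677, 0.736, 0.0]
contact_force: [-0.3, -0.1, 0.5]
width: -0.0
gripper_force: 0.0
```

```bash
python3 - <<'E'
from h import *
np.set_printoptions(precision=2,suppress=True,linewidth=200)
t=manip.get_image("top")[:,:,::-1].copy();s=manip.get_image("side")[:,:,::-1].copy();st=manip.get_state();p=st["position"];print(p*1000,st["contact_force"],"frame",(p[:2]-O)@RF*1000)
print("near (-y) edge, top then side, y from .08");prof(t,(-.05,0,.05),.08,.12,axis=1,n="top");prof(s,(-.05,0,.05),.08,.12,axis=1)
print("far edge");prof(s,(-.05,-.02,.05,.065),.19,.23,axis=1)
E
```

```text
[546.16 267.66 -10.8 ] [-0.44 -0.74  0.5 ] frame [  1.98 226.08]
near (-y) edge, top then side, y from .08
-0.05 [197 197 198 197 197 198 198 190 176 149 140 135 134 133 132 132 133 134 135 134]
0 [195 196 198 199 199 198 198 194 186 153 134 135 135 134 133 134 134 133 134 132]
0.05 [198 198 198 197 197 198 199 198 190 166 137 134 131 130 129 130 131 130 131 133]
-0.05 [172 174 173 172 170 162 154 140 125 115 110 108 106 106 107 106 106 106 106 106]
0 [174 175 174 172 169 167 156 144 131 118 108 106 105 106 106 106 105 106 107 107]
0.05 [177 177 177 176 174 170 164 155 140 123 110 104 101 103 106 107 107 106 106 106]
far edge
-0.05 [104 104 105 106 109 113 119 129 139 148 153 156 158 158 157 152 143 132 117 101  91]
-0.02 [105 108 108 106 105 109 113 120 128 138 143 146 146 140 134 125 115 105  97  90  84]
0.05 [105 105 105 107 106 106 108 113 120 129 138 148 154 159 162 163 163 162 157 152 148]
0.065 [107 106 106 106 106 106 107 113 122 131 138 146 151 154 155 154 154 154 154 152 150]
```

{"op": "move_arm", "data": {
  "deltas": [
    [[-0.005,0,0,0,1],[-0.01,0,0,0,1],[-0.015,0,0,0,1],[-0.02,0,0,0,1],[-0.025,0,0,0,1],[-0.03,0,0,0,1],[-0.035,0,0,0,1],[-0.04,0,0,0,1],[-0.045,0,0,0,1],[-0.05,0,0,0,1],[-0.05,0,0,0,1]]
  ]
}}

```text
clock: 13.15
position: [0.5488, 0.2268, -0.0112]
ee_rot: [0.0, 0.677, 0.736, -0.001]
contact_force: [0.1, 0.3, 0.2]
width: 0.0
gripper_force: 0.0
```

```bash
python3 - <<'E'
from h import *
np.set_printoptions(precision=2,suppress=True,linewidth=200)
t=manip.get_image("top")[:,:,::-1].copy();s=manip.get_image("side")[:,:,::-1].copy();st=manip.get_state();p=st["position"];print(p*1000,st["contact_force"],"frame",(p[:2]-O)@RF*1000)
print("near edge y from .04");prof(t,(-.06,-.03,0,.03,.06),.04,.09,axis=1,n="top")
print("far");prof(s,(-.05,-.02,.05,.065),.16,.2,axis=1)
print("fence");prof(s,(.09,.11,.13,.15),.045,.091)
E
```

```text
[548.54 227.   -11.41] [0.05 0.02 0.82] frame [  0.95 185.37]
near edge y from .04
-0.06 [158 158 158 160 160 159 150 124  97  89  84  84  91 115 132 134 134 133 133 134 134 133 133 133 134]
-0.03 [158 159 159 158 160 159 154 143  93  76  84  91 106 124 130 131 131 132 132 132 129 130 131 132 131]
0 [157 157 158 158 158 156 147 117  91  87  83  84  90 116 130 131 130 130 131 129 131 132 132 133 133]
0.03 [157 157 157 157 157 157 152 139  91  80  90  95 109 125 130 130 130 130 129 130 130 130 130 130 129]
0.06 [157 157 157 157 157 155 148 117  93  83  81  84  92 119 131 131 131 131 130 129 130 130 130 130 130]
far
-0.05 [105 106 107 110 115 125 135 147 156 163 159 151 139 125 111 103  97  94  94  93  92]
-0.02 [104 105 107 110 113 117 124 129 134 134 127 118 109 101  94  93  91  91  91  91  91]
0.05 [105 104 103 108 115 124 137 149 159 168 176 176 175 173 167 160 150 140 131 129 128]
0.065 [107 105 106 109 115 123 134 147 157 163 169 171 172 174 170 167 165 164 165 167 166]
fence
0.09 [104 103 105 107 107 105 104 106 107 104 104 106 107 106 108 117 132 144 152 156 158 157 155]
0.11 [105 106 107 104 104 106 106 105 106 106 105 104 102 101 104 115 130 145 154 158 158 154 154]
0.13 [104 103 103 105 106 106 105 105 105 105 105 104 102 100 102 113 128 144 153 159 160 160 160]
0.15 [105 104 104 105 104 103 105 106 105 105 103 103 102  99 102 114 128 146 153 158 160 159 158]
```

The panel is on the bevel, square, with near edge y ≈ 65 and far edge ≈ 172 mm. I'm continuing.

{"op": "move_arm", "data": {
  "deltas": [
    [[-0.005,0,0,0,1],[-0.01,0,0,0,1],[-0.015,0,0,0,1],[-0.02,0,0,0,1],[-0.025,0,0,0,1],[-0.03,0,0,0,1],[-0.035,0,0,0,1],[-0.04,0,0,0,1],[-0.045,0,0,0,1],[-0.05,0,0,0,1],[-0.055,0,0,0,1],[-0.055,0,0,0,1]]
  ]
}}

```text
clock: 14.45
position: [0.5527, 0.1833, -0.0111]
ee_rot: [0.0, 0.677, 0.736, -0.0]
contact_force: [-0.1, 0.3, 0.1]
width: 0.0001
gripper_force: 0.0
```

```bash
python3 - <<'E'
from h import *
np.set_printoptions(precision=2,suppress=True,linewidth=200)
t=manip.get_image("top")[:,:,::-1].copy();s=manip.get_image("side")[:,:,::-1].copy();st=manip.get_state();p=st["position"];print(p*1000,st["contact_force"],"frame",(p[:2]-O)@RF*1000)
print("near edge y from .0");prof(t,(-.06,-.03,0,.03,.06),.0,.05,axis=1,n="top",z=.028)
print("far");prof(s,(-.05,-.03,.05,.065),.11,.15,axis=1)
print("x ends: frame rail");prof(t,(.03,.045),-.091,-.06,n="top",z=.028);prof(t,(.03,.045),.06,.091,n="top",z=.028)
E
```

```text
[552.68 183.69 -11.06] [ 0.26 -0.22  0.33] frame [  1.45 141.87]
near edge y from .0
-0.06 [161 161 161 161 160 160 161 160 156 148 122 123 131 131 130 130 130 129 129 130 131 131 131 131 131]
-0.03 [160 160 161 161 160 159 160 160 160 156 145 131 131 131 130 129 130 130 130 130 130 130 131 131 130]
0 [159 159 159 159 159 158 158 159 152 137 115 124 130 130 130 130 130 130 129 129 130 129 128 129 129]
0.03 [159 157 157 159 159 158 157 157 157 155 143 133 130 129 129 129 129 128 127 129 130 129 130 130 129]
0.06 [159 160 157 157 157 158 158 156 149 130 113 126 129 129 128 129 129 128 129 129 129 129 129 130 131]
far
-0.05 [105 105 105 104 106 109 111 114 122 134 147 157 164 164 158 148 134 118 107  99]
-0.03 [106 105 104 104 106 106 108 111 119 132 142 145 141 132 120 108 102  98  96  95]
0.05 [105 105 103 102 103 105 108 113 124 137 147 155 161 165 169 170 170 164 157 150]
0.065 [104 104 104 103 103 104 105 109 118 130 141 150 160 161 164 165 166 170 169 168]
x ends: frame rail
0.03 [107 126 141 151 149 123 101 121 130 134 135 131 129 129 130 130]
0.045 [ 86  88  89  88  87  83  69  92 119 130 130 129 128 129 130 130]
0.03 [129 129 129 129 129 126 117  89  79  78  83  86  88  87  87  87]
0.045 [130 129 128 128 127 122 103  87  76  78  80  81  85  85  84  88]
```

{"op": "move_arm", "data": {
  "deltas": [
    [[-0.005,0,0,0,1],[-0.01,0,0,0,1],[-0.0145,0,0,0,1],[-0.0145,0,0,0,1]]
  ]
}}

```text
clock: 14.95
position: [0.5537, 0.1718, -0.0111]
ee_rot: [0.0, 0.677, 0.736, -0.0]
contact_force: [-0.7, 1.0, -0.1]
width: 0.0001
gripper_force: 0.0
```

```bash
python3 - <<'E'
from h import *
np.set_printoptions(precision=2,suppress=True,linewidth=200)
t0=cv2.imread("pics/top0.png")
q=quad(t0,(0,0,130),(179,85,200),(305,195),(270,150,345,235));X=onz("top",q,.018)[:,:2];print("pack",(X-O)@RF*1000,((X-O)@RF*1000).mean(0))
t=manip.get_image("top")[:,:,::-1].copy();s=manip.get_image("side")[:,:,::-1].copy();st=manip.get_state();p=st["position"];print(p*1000,st["contact_force"],"frame",(p[:2]-O)@RF*1000)
print("near edge y from .0");prof(t,(-.06,0,.06),.0,.05,axis=1,n="top",z=.028)
print("far");prof(s,(-.05,-.03,.05,.065),.1,.14,axis=1,z=.028)
E
```

```text
pack [[ 74.27 -53.32]
 [-74.15 -54.55]
 [-73.93  53.9 ]
 [ 73.93  53.84]] [ 0.03 -0.03]
[553.59 172.03 -11.1 ] [ 0.29 -0.31  0.32] frame [  1.39 130.17]
near edge y from .0
-0.06 [159 160 158 153 135 129 136 135 134 133 134 134 133 133 132 132 130 132 133 133 133 132 132 132 132]
0 [160 159 155 145 125 126 132 132 132 131 130 131 133 134 131 130 128 129 130 132 131 132 132 131 131]
0.06 [158 159 153 138 118 126 130 130 130 130 130 130 132 133 130 129 130 132 132 130 127 129 130 130 129]
far
-0.05 [107 107 107 106 106 108 112 119 129 138 147 145 142 133 120 106 101  96  94  95  95]
-0.03 [106 105 107 108 107 107 112 118 124 129 130 123 113 103  97  93  93  93  93  94  94]
0.05 [107 107 106 106 107 109 114 121 133 145 154 161 165 165 161 156 150 141 140 143 145]
0.065 [104 106 107 107 108 108 111 117 123 133 140 146 150 150 152 152 153 155 156 158 158]
```

The pack's centre is at (0,0) in my frame, so the frame estimate holds. The panel's centre is at y ≈ 62, level on the rail. I'll raise the tip 4 mm to clear the rail and push on.

{"op": "move_arm", "data": {
  "deltas": [
    [[0,0,-0.0025,0,1],[0,0,-0.005,0,1],[-0.005,0,-0.005,0,1],[-0.01,0,-0.005,0,1],[-0.015,0,-0.005,0,1],[-0.02,0,-0.005,0,1],[-0.025,0,-0.005,0,1],[-0.03,0,-0.005,0,1],[-0.03,0,-0.005,0,1]]
  ]
}}

```text
clock: 15.95
position: [0.5556, 0.1476, -0.0072]
ee_rot: [0.0, 0.677, 0.736, -0.0]
contact_force: [0.1, -0.3, -0.0]
width: -0.0001
gripper_force: 0.0
```

```bash
python3 - <<'E'
from h import *
np.set_printoptions(precision=2,suppress=True,linewidth=200)
t=manip.get_image("top")[:,:,::-1].copy();s=manip.get_image("side")[:,:,::-1].copy();cv2.imwrite("pics/t8.png",t);cv2.imwrite("pics/s8.png",s)
st=manip.get_state();p=st["position"];print(p*1000,st["contact_force"],"frame",(p[:2]-O)@RF*1000)
print("near edge y from -.03");prof(t,(-.06,0,.06),-.03,.01,axis=1,n="top",z=.024)
print("far");prof(s,(-.05,-.03,.05,.065),.08,.12,axis=1,z=.028)
for n,i in(("top",t),("side",s)):
  print(n,"x ends from -.09/.06; y=-.04(pack),0,.02,.04");prof(i,(-.04,0.,.02,.04),-.09,-.06,n=n);prof(i,(-.04,.0,.02,.04),.06,.09,n=n)
E
```

```text
[555.46 147.97  -7.25] [-0.4  -0.02  0.07] frame [  1.24 106.04]
near edge y from -.03
-0.06 [162 162 162 162 163 164 160 154 143 139 138 139 138 139 140 140 139 138 137 138]
0 [162 161 158 158 161 162 158 150 144 139 137 137 138 137 137 138 138 137 136 138]
0.06 [159 162 161 158 159 159 156 148 141 135 134 135 136 137 136 135 134 135 135 134]
far
-0.05 [106 108 108 109 112 121 133 146 157 159 154 146 131 116 106  95  88  86  88  90]
-0.03 [108 107 108 110 113 120 130 140 144 140 130 117 106  97  92  90  88  87  87  89]
0.05 [106 108 109 112 119 128 142 155 164 169 172 172 172 168 161 154 147 141 139 136]
0.065 [104 105 106 108 111 117 126 138 147 158 159 160 160 160 162 157 155 152 149 148]
top x ends from -.09/.06; y=-.04(pack),0,.02,.04
-0.04 [ 94  94  93  90  90  87  76 118 150 164 164 164 164 163 161]
0.0 [154 172 179 177 152 126 103 120 132 139 140 141 141 139 140]
0.02 [147 183 195 193 175 130 130 139 144 141 140 140 139 138 137]
0.04 [ 87  88  88  86  85  77  71 109 129 138 139 138 138 138 137]
-0.04 [158 158 158 158 158 159 143 109  88  79  84  86  89  92  91]
0.0 [135 135 134 134 135 141 125  97  70  70  83  84  85  86  90]
0.02 [135 134 134 134 134 137 143 111  87  72  78  82  82  85  87]
0.04 [134 134 134 133 133 134 111  86  67  73  82  85  85  84  87]
side x ends from -.09/.06; y=-.04(pack),0,.02,.04
-0.04 [ 78  79  80  82  86  94 104 115 124 127 128 129 130 130 129]
0.0 [119 125 124 118 110  99  97 101 105 107 109 108 108 109 109]
0.02 [142 160 166 158 142 123 109 104 106 108 107 109 108 108 109]
0.04 [ 86  93 100 104 106 107 108 110 107 107 106 106 107 108 107]
-0.04 [127 129 127 123 113 100  87  77  72  73  75  77  77  76  78]
0.0 [107 108 108 106 102  95  88  80  74  73  74  74  74  76  80]
0.02 [109 108 107 106 101  94  87  79  73  72  73  77  76  76  78]
0.04 [107 107 107 105 101  97  90  83  79  75  73  73  74  75  79]
```

The panel's ends line up with the rebate walls in both views, and its centre is at y ≈ 39 with no force. Pushing on to just short of home.

{"op": "move_arm", "data": {
  "deltas": [
    [[-0.005,0,0,0,1],[-0.01,0,0,0,1],[-0.015,0,0,0,1],[-0.02,0,0,0,1],[-0.025,0,0,0,1],[-0.03,0,0,0,1],[-0.035,0,0,0,1],[-0.04,0,0,0,1],[-0.0425,0,0,0,1],[-0.0425,0,0,0,1]]
  ]
}}

```text
clock: 17.05
position: [0.5583, 0.114, -0.0072]
ee_rot: [-0.0, 0.677, 0.736, -0.0]
contact_force: [-0.0, -0.5, 0.3]
width: -0.0001
gripper_force: 0.0
```

```bash
python3 - <<'E'
from h import *
np.set_printoptions(precision=2,suppress=True,linewidth=200)
t=manip.get_image("top")[:,:,::-1].copy();s=manip.get_image("side")[:,:,::-1].copy();cv2.imwrite("pics/t9.png",t);cv2.imwrite("pics/s9.png",s)
st=manip.get_state();p=st["position"];print(p*1000,st["contact_force"],"frame",(p[:2]-O)@RF*1000)
print("near edge y from -.07");prof(t,(-.06,0,.06),-.07,-.03,axis=1,n="top",z=.024);prof(s,(-.06,0,.06),-.07,-.03,axis=1,z=.024)
print("far y from .04");prof(s,(-.05,-.03,.05,.065),.04,.08,axis=1,z=.028)
E
```

```text
[558.22 114.35  -7.16] [-0.33  0.3  -0.17] frame [ 1.18 72.3 ]
near edge y from -.07
-0.06 [ 84  84  87  86  85  84  84  98 120 154 155 149 145 144 144 143 144 145 146 147 147]
0 [ 84  87  89  90  89  90  95 106 122 136 141 141 142 143 144 144 144 144 143 142 140]
0.06 [ 83  84  86  86  86  87  87  95 112 140 153 148 143 140 141 140 140 140 141 140 140]
-0.06 [ 82  80  77  77  77  79  84  91  95  98 101 106 108 109 109 110 111 110 110 112 110]
0 [ 82  79  76  76  79  82  89  95  99 101 103 105 109 110 110 111 110 110 109 109 109]
0.06 [ 79  78  77  75  76  80  87  93  95  94  95  99 104 107 109 110 110 110 109 109 108]
far y from .04
-0.05 [109 109 108 108 108 109 110 106 101  95  90  85  81  82  86  90  93  95  96  95]
-0.03 [109 110 110 110 110 110 109 108 105  99  90  82  76  75  79  83  85  88  92  94]
0.05 [109 109 109 108 109 107 107 106 102  95  89  85  86  95 113 133 145 153 155 153]
0.065 [108 108 109 108 107 107 107 106 101  95  88  85  87 102 121 139 151 163 166 170]
```

{"op": "move_arm", "data": {
  "deltas": [
    [[-0.0015,0,0,0,1],[-0.003,0,0,0,1],[-0.0035,0,0,0,1],[-0.0035,0,0,0,1]]
  ]
}}

```text
clock: 17.55
position: [0.5586, 0.1117, -0.0071]
ee_rot: [-0.0, 0.677, 0.736, -0.0]
contact_force: [-1.0, -0.4, -0.3]
width: 0.0002
gripper_force: 0.1
```

```bash
cat > m.py <<'E'
from h import *
np.set_printoptions(precision=2,suppress=True,linewidth=200)
t=manip.get_image("top")[:,:,::-1].copy();s=manip.get_image("side")[:,:,::-1].copy()
st=manip.get_state();p=st["position"];print(p*1000,st["contact_force"],"frame",(p[:2]-O)@RF*1000)
print("near edge y from -.07");prof(t,(-.06,0,.06),-.07,-.03,axis=1,n="top",z=.024)
print("far y from .04");prof(s,(-.05,-.03,.05,.065),.04,.08,axis=1,z=.028)
E
python3 m.py
```

```text
[558.66 111.73  -7.08] [-0.25  0.57 -0.74] frame [ 1.39 69.66]
near edge y from -.07
-0.06 [ 85  84  84  85  86  87  86  92 103 127 139 146 147 147 146 147 146 145 145 145 146]
0 [ 82  84  85  86  89  90  93 103 123 141 151 146 143 144 144 144 144 142 142 144 144]
0.06 [ 81  82  84  87  88  86  85  90 104 127 141 141 140 140 139 139 139 140 141 142 142]
far y from .04
-0.05 [111 112 110 109 109 108 107 105  99  91  85  80  74  72  76  81  86  91  92  92]
-0.03 [110 109 110 111 110 109 108 106 101  92  84  76  68  69  73  79  85  90  92  93]
0.05 [108 109 110 110 110 109 107 101  94  90  85  82  85  94 109 125 138 147 149 148]
0.065 [108 107 107 107 107 107 105 101  96  90  83  83  88 101 120 139 152 163 167 171]
```

{"op": "move_arm", "data": {
  "deltas": [
    [[-0.0012,0,0,0,1],[-0.002,0,0,0,1],[-0.002,0,0,0,1]]
  ]
}}

```text
clock: 17.95
position: [0.5589, 0.11, -0.0071]
ee_rot: [0.0, 0.677, 0.736, 0.0]
contact_force: [-0.3, -0.3, -1.0]
width: 0.0001
gripper_force: 0.0
```

```bash
python3 m.py
```

```text
[558.87 110.08  -7.06] [-0.43 -0.45  0.12] frame [ 1.46 68.  ]
near edge y from -.07
-0.06 [ 88  87  86  88  86  84  85  92 105 129 137 140 140 140 141 140 138 137 138 140 141]
0 [ 84  88  89  89  88  89  93 103 124 141 148 141 138 138 137 137 137 137 137 138 139]
0.06 [ 80  79  81  83  83  82  84  93 109 135 145 136 136 135 135 134 134 135 135 135 135]
far y from .04
-0.05 [108 108 109 108 105 101  96  89  83  77  73  72  71  72  75  80  85  89  92  94]
-0.03 [109 107 107 107 105 102  97  90  83  77  71  65  61  65  72  78  84  90  92  92]
0.05 [108 108 106 105 103 100  93  86  81  78  76  77  81  90 108 126 138 146 149 149]
0.065 [103 102 102 102 100  96  92  86  80  76  75  79  86 101 121 139 153 164 166 169]
```

The far edge has fallen away and brightness is uniform, so the panel has dropped into the rebate. I'll lift and go over its centre to press.

{"op": "move_arm", "data": {
  "deltas": [
    [[0.003,0,0,0,1],[0.003,0,-0.015,0,1],[-0.03,0,-0.025,0,1],[-0.085,-0.0018,-0.025,0,1],[-0.085,-0.0018,-0.015,0,1],[-0.085,-0.0018,-0.0065,0,1],[-0.085,-0.0018,-0.0065,0,1]]
  ]
}}

```text
clock: 18.75
position: [0.562, 0.0429, -0.0027]
ee_rot: [-0.001, 0.677, 0.736, -0.001]
contact_force: [0.3, 0.5, -0.7]
width: 0.0001
gripper_force: 0.0
```

```bash
python3 - <<'E'
from h import *
np.set_printoptions(precision=2,suppress=True,linewidth=200)
s=manip.get_image("side")[:,:,::-1].copy();t=manip.get_image("top")[:,:,::-1].copy();p=manip.get_state()["position"];print(p*1000,(p[:2]-O)@RF*1000)
A=cv2.resize(t[150:240,225:345],(480,360),interpolation=cv2.INTER_CUBIC);B=cv2.resize(s[150:240,270:350],(320,360),interpolation=cv2.INTER_CUBIC)
cv2.imwrite("pics/c9.png",np.hstack([A,B]))
E
```

```text
[562.64  43.31  -2.13] [-0.37  1.14]
```

View pics/c9.png

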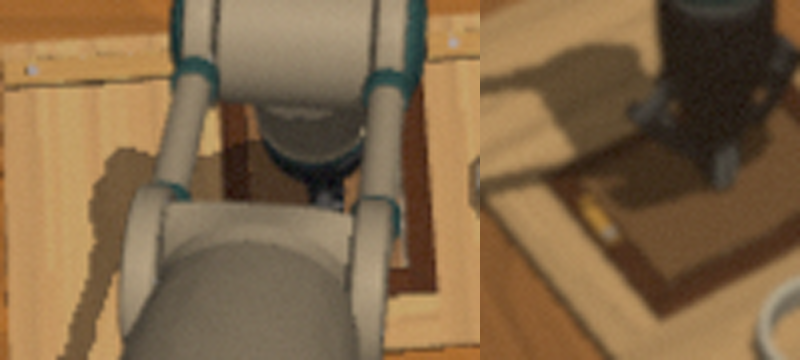

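The side crop shows the panel down inside the rails with the fingertip above its middle, at crop (725,180). Now pressing in small steps.

{"op": "move_arm", "data": {
  "deltas": [
    [[0,0,0.002,0,1],[0,0,0.004,0,1],[0,0,0.006,0,1],[0,0,0.0072,0,1],[0,0,0.0072,0,1],[0,0,0.0072,0,1]]
  ]
}}

```text
clock: 19.45
position: [0.5631, 0.0423, -0.0077]
ee_rot: [-0.0, 0.677, 0.736, 0.0]
contact_force: [0.2, -1.0, -0.6]
width: 0.0002
gripper_force: 0.0
```

{"op": "move_arm", "data": {
  "deltas": [
    [[0,0,0.0013,0,1],[0,0,0.0013,0,1],[0,0,0.0013,0,1]]
  ]
}}

```text
clock: 19.75
position: [0.5633, 0.0422, -0.0082]
ee_rot: [0.0, 0.677, 0.736, 0.0]
contact_force: [-1.1, 0.4, 5.0]
width: 0.0002
gripper_force: 2.5
```

{"op": "move_arm", "data": {
  "deltas": [
    [[0,0,0.0012,0,1],[0,0,0.0012,0,1],[0,0,0.0012,0,1]]
  ]
}}

```text
clock: 20.05
position: [0.5634, 0.0423, -0.0085]
ee_rot: [0.0, 0.677, 0.736, 0.0]
contact_force: [-2.3, 0.2, 10.0]
width: 0.0003
gripper_force: 4.7
```

{"op": "move_arm", "data": {
  "deltas": [
    [[0,0,0.0006,0,1],[0,0,0.0012,0,1],[0,0,0.0012,0,1],[0,0,0.0012,0,1]]
  ]
}}

```text
clock: 20.45
position: [0.5634, 0.0423, -0.0091]
ee_rot: [0.0, 0.677, 0.736, 0.0]
contact_force: [-2.4, -0.3, 11.4]
width: -0.0002
gripper_force: 5.9
```

{"op": "move_arm", "data": {
  "deltas": [
    [[0,0,0.0006,0,1],[0,0,0.0012,0,1],[0,0,0.0012,0,1],[0,0,0.0012,0,1]]
  ]
}}

```text
clock: 20.85
position: [0.5634, 0.0423, -0.01]
ee_rot: [0.0, 0.677, 0.736, 0.0]
contact_force: [-3.0, -0.1, 11.6]
width: -0.0002
gripper_force: 6.1
```

{"op": "move_arm", "data": {
  "deltas": [
    [[0,0,0.0006,0,1],[0,0,0.0012,0,1],[0,0,0.0012,0,1],[0,0,0.0012,0,1]]
  ]
}}

```text
clock: 21.25
position: [0.5634, 0.0423, -0.0109]
ee_rot: [0.0, 0.677, 0.736, 0.0]
contact_force: [-2.9, 0.6, 12.1]
width: -0.0001
gripper_force: 6.2
```

{"op": "move_arm", "data": {
  "deltas": [
    [[0,0,0.0005,0,1],[0,0,0.001,0,1],[0,0,0.001,0,1],[0,0,0.001,0,1]]
  ]
}}

```text
clock: 21.65
position: [0.5634, 0.0422, -0.011]
ee_rot: [0.001, 0.677, 0.736, 0.0]
contact_force: [-5.0, 0.1, 18.0]
width: 0.0002
gripper_force: 8.8
```

The pack is seated: force rose to 18 N with no further travel, at TCP z = -0.011, which agrees with the deck reference. I'll lift and come down behind the button's lug on its -x side, with the tip at about 24 mm in frame z.

{"op": "move_arm", "data": {
  "deltas": [
    [[0,0,-0.01,0,1],[0,0,-0.04,0,1],[0.02,-0.05,-0.045,0,1],[0.0425,-0.1,-0.045,0,1],[0.0425,-0.14,-0.045,0,1],[0.0425,-0.14,-0.045,0,1],[0.0425,-0.14,-0.03,0,1],[0.0425,-0.14,-0.0132,0,1],[0.0425,-0.14,-0.0132,0,1]]
  ]
}}

```text
clock: 22.55
position: [0.4482, 0.0667, -0.0039]
ee_rot: [-0.001, 0.677, 0.736, -0.001]
contact_force: [-0.8, -0.2, 0.7]
width: 0.0003
gripper_force: 0.0
```

```bash
cat > b.py <<'E'
from h import *
np.set_printoptions(precision=1,suppress=True)
# brass centroid + pixel axis in side view, cast at tab height
s=manip.get_image("side")[:,:,::-1].copy();st=manip.get_state();p=st["position"];print(p*1000,st["contact_force"],"finger frame",(p[:2]-O)@RF*1000)
import sys
for nm,i in(("start",cv2.imread("pics/side0.png")),("now",s)):
    h=cv2.cvtColor(cv2.resize(i[180:225,280:330],None,fx=4,fy=4,interpolation=cv2.INTER_CUBIC),cv2.COLOR_BGR2HSV)
    m=cv2.inRange(h,(14,140,125),(30,255,255));n,l,stt,c=cv2.connectedComponentsWithStats(m)
    for k in range(1,n):
        if stt[k,4]<60: continue
        uv=np.argwhere(l==k)[:,::-1]; f=(onz("side",(uv+.5)/4-.5+[280,180],.027)[:,:2]-O)@RF*1000
        w,v=np.linalg.eigh(np.cov(f.T));print(nm,"n",len(f),"centre",f.mean(0),"axis",v[:,1],"len",np.ptp(f@v[:,1]))
cv2.imwrite("pics/sb_%d.png"%int(st["clock"]*100),s)
E
python3 b.py
```

```text
[448.7  66.7  -3.3] [-0.6  0.4  0.2] finger frame [-111.9   34. ]
start n 385 centre [-87.2  18. ] axis [0.1 1. ] len 25.736511938704965
start n 575 centre [-153.6   -9.6] axis [0.1 1. ] len 36.170099245789
now n 427 centre [-87.4  18. ] axis [0.1 1. ] len 27.679104071585197
now n 663 centre [-152.8   -9.2] axis [0.1 1. ] len 39.04919503950813
```

{"op": "move_arm", "data": {
  "deltas": [
    [[0,0.01,0,0,1],[0,0.0163,0,0,1],[0.001,0.0238,0,0,1],[0.0025,0.03,0,0,1],[0.0025,0.0375,0,0,1],[0.002,0.0438,0,0,1],[-0.002,0.0488,0,0,1],[-0.0075,0.0525,0,0,1],[-0.0113,0.0575,0,0,1],[-0.015,0.0613,0,0,1],[-0.0188,0.065,0,0,1],[-0.0188,0.065,0,0,1]]
  ]
}}

```text
clock: 23.8
position: [0.497, 0.0553, -0.0036]
ee_rot: [-0.003, 0.677, 0.736, -0.004]
contact_force: [-8.8, -3.3, 3.6]
width: -0.0002
gripper_force: 4.7
```

```bash
python3 b.py
```

```text
[497.   55.3  -3.6] [-9.  -2.8  2.7] finger frame [-64.8  18.6]
start n 385 centre [-87.2  18. ] axis [0.1 1. ] len 25.736511938704965
start n 575 centre [-153.6   -9.6] axis [0.1 1. ] len 36.170099245789
now n 540 centre [-69.8   1.9] axis [-1.  -0.2] len 31.67854754669549
now n 689 centre [-152.7   -8.8] axis [0.1 1. ] len 38.9606367363622
```

The button is across, at about 1.45 rad. I'll back off, lift clear and check without contact.

{"op": "move_arm", "data": {
  "deltas": [
    [[0.002,-0.0065,0,0,1],[0.01,-0.0065,0,0,1],[0.015,-0.01,0,0,1],[0.015,-0.01,-0.02,0,1],[0.02,-0.05,-0.06,0,1],[0.06,-0.1,-0.12,0,1],[0.12,-0.14,-0.15,0,1],[0.18,-0.14,-0.18,0,1],[0.24,-0.14,-0.2,0,1],[0.3,-0.14,-0.2,0,1],[0.3,-0.14,-0.2,0,1]]
  ]
}}

```text
clock: 24.95
position: [0.3708, 0.2907, 0.1595]
ee_rot: [0.0, 0.676, 0.737, 0.004]
contact_force: [0.4, 0.3, 0.5]
width: 0.0
gripper_force: 0.0
```

```bash
python3 b.py && python3 - <<'E'
from h import *
np.set_printoptions(precision=1,suppress=True)
t=manip.get_image("top")[:,:,::-1].copy();s=manip.get_image("side")[:,:,::-1].copy()
q=quad(t,(5,90,100),(25,200,158),(305,190),(284,160,328,222));X=onz("top",q,.02)[:,:2];print("panel",(X-O)@RF*1000,((X-O)@RF*1000).mean(0))
A=cv2.resize(t[150:240,225:345],(440,330),interpolation=cv2.INTER_CUBIC);B=cv2.resize(s[155:235,275:385],(360,262),interpolation=cv2.INTER_CUBIC)
cv2.imwrite("pics/c10.png",np.hstack([A,cv2.copyMakeBorder(B,0,68,0,0,0)]))
E
```

```text
[371.  293.9 159.6] [0.8 3.1 0.8] finger frame [-170.3  266.9]
start n 385 centre [-87.2  18. ] axis [0.1 1. ] len 25.736511938704965
start n 575 centre [-153.6   -9.6] axis [0.1 1. ] len 36.170099245789
now n 531 centre [-71.2   2.7] axis [-1.  -0.2] len 25.679699890122244
now n 636 centre [-153.1   -9.3] axis [0.1 1. ] len 38.72954403904511
panel [[ 74.8 -54.8]
 [-75.5 -52.5]
 [-76.2  56.4]
 [ 73.2  55. ]] [-0.9  1. ]
```

View pics/c10.png

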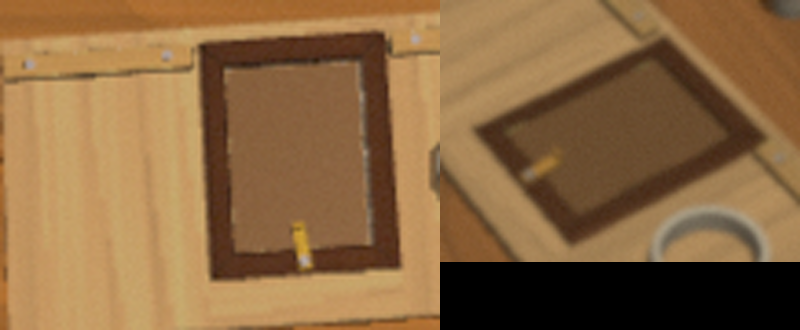

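The top crop shows the button across the panel, from the pivot at (305,263) to its end at (298,225), about 8–10° short of straight. I'll nudge it a little further for margin.

{"op": "move_arm", "data": {
  "deltas": [
    [[0,0,0,0,1],[0,0,0,0,1],[-0.06,0.03,0.03,0,1],[-0.11,0.06,0.06,0,1],[-0.16,0.09,0.09,0,1],[-0.21,0.12,0.12,0,1],[-0.25,0.14,0.15,0,1],[-0.281,0.14,0.159,0,1],[-0.281,0.14,0.159,0,1],[-0.281,0.14,0.159,0,1]]
  ]
}}

```text
clock: 26.1
position: [0.5, 0.0699, 0.0296]
ee_rot: [-0.001, 0.678, 0.735, -0.0]
contact_force: [-0.3, -0.5, 0.2]
width: 0.0004
gripper_force: 0.0
```

```bash
python3 - <<'E'
from h import *
st=manip.get_state();p=st["position"];print(p*1000,(p[:2]-O)@RF*1000,st["ee_rot"])
E
```

```text
[499.98688726  69.87814385  29.59531497] [-60.57571879  32.86224187] [-7.26510234e-04  6.78244846e-01  7.34835560e-01 -3.17969559e-04]
```

{"op": "move_arm", "data": {
  "deltas": [
    [[0,0,0.02,0,1],[0,0,0.035,0,1],[0,0,0.041,0,1],[0,0,0.041,0,1],[-0.007,0,0.041,0,1],[-0.012,0,0.041,0,1],[-0.016,0,0.041,0,1],[-0.0195,0,0.041,0,1],[-0.0195,0,0.041,0,1]]
  ]
}}

```text
clock: 27.0
position: [0.5024, 0.0554, -0.0024]
ee_rot: [0.0, 0.677, 0.736, 0.0]
contact_force: [-0.5, -0.4, -0.3]
width: 0.0005
gripper_force: 0.1
```

```bash
python3 b.py
```

```text
[501.9  55.4  -2.6] [-0.5 -0.5  0.2] finger frame [-59.8  18.3]
start n 385 centre [-87.2  18. ] axis [0.1 1. ] len 25.736511938704965
start n 575 centre [-153.6   -9.6] axis [0.1 1. ] len 36.170099245789
now n 530 centre [-70.    0.6] axis [-1.  -0.2] len 31.677152942977713
now n 680 centre [-152.7   -9. ] axis [0.1 1. ] len 39.009902012118324
```

{"op": "move_arm", "data": {
  "deltas": [
    [[-0.001,0,0,0,1],[-0.002,0,0,0,1],[-0.002,0,0,0,1]]
  ]
}}

```text
clock: 27.35
position: [0.5018, 0.0545, -0.0028]
ee_rot: [-0.0, 0.677, 0.736, 0.0]
contact_force: [-0.3, 2.8, 1.2]
width: 0.0001
gripper_force: 1.0
```

```bash
python3 b.py
```

```text
[501.8  54.5  -2.8] [0.4 2.3 1. ] finger frame [-60.   17.3]
start n 385 centre [-87.2  18. ] axis [0.1 1. ] len 25.736511938704965
start n 575 centre [-153.6   -9.6] axis [0.1 1. ] len 36.170099245789
now n 451 centre [-72.   -0.4] axis [-1.   0.1] len 23.119281177558882
now n 628 centre [-152.6   -9.2] axis [0.1 1. ] len 38.66838794064024
```

The lug is at its stop, with 2.8 N and angle ≈ 1.57. Withdrawing for a final check.

{"op": "move_arm", "data": {
  "deltas": [
    [[0.006,0,0,0,1],[0.015,0,0,0,1],[0.015,0,-0.03,0,1],[0.03,0,-0.08,0,1],[0.08,-0.03,-0.13,0,1],[0.14,-0.06,-0.17,0,1],[0.2,-0.09,-0.2,0,1],[0.25,-0.1,-0.2,0,1],[0.25,-0.1,-0.2,0,1],[0.25,-0.1,-0.2,0,1],[0.25,-0.1,-0.2,0,1]]
  ]
}}

```text
clock: 28.5
position: [0.405, 0.2466, 0.157]
ee_rot: [0.0, 0.676, 0.737, -0.0]
contact_force: [-0.6, 0.2, 0.4]
width: 0.0001
gripper_force: 0.0
```

```bash
python3 b.py && python3 - <<'E'
from h import *
np.set_printoptions(precision=1,suppress=True)
t=manip.get_image("top")[:,:,::-1].copy();s=manip.get_image("side")[:,:,::-1].copy()
q=quad(t,(5,90,100),(25,200,158),(305,190),(284,160,328,222));X=onz("top",q,.02)[:,:2];print("panel",(X-O)@RF*1000,((X-O)@RF*1000).mean(0))
h=cv2.cvtColor(t,cv2.COLOR_BGR2HSV)[205:232,290:325];m=cv2.inRange(h,(15,165,150),(30,255,255));uv=np.argwhere(m)[:,::-1]+[290,205]
f=(onz("top",uv,.027)[:,:2]-O)@RF*1000;w,v=np.linalg.eigh(np.cov(f.T));print("button top",len(f),f.mean(0),v[:,1])
E
```

```text
[405.2 246.1 156.8] [0.  0.3 1. ] finger frame [-140.3  216.4]
start n 385 centre [-87.2  18. ] axis [0.1 1. ] len 25.736511938704965
start n 575 centre [-153.6   -9.6] axis [0.1 1. ] len 36.170099245789
now n 518 centre [-70.9   0.5] axis [-1.  -0.2] len 30.393389307756948
now n 641 centre [-153.    -9.4] axis [0.1 1. ] len 35.83982682239068
panel [[ 74.6 -53.8]
 [-75.5 -53.6]
 [-76.3  56.3]
 [ 73.3  55.1]] [-1.  1.]
button top 31 [-68.4  -0.8] [-1.   0.1]
```

The panel is centred within about 1 mm, the pack is seated, the button is at about 1.55 rad and the robot is clear. Handing in.

```bash
python3 -c "
from rig import manip
print(manip.sign_off())"
```

```text
the job is handed in; nothing more can be done
None
```

I handed the job in at about 28.6 s: the panel is in the rebate and pressed home (up to 18 N on the pack), the turn-button is across it at about 1.55 rad, and the arm is clear; the hand-in returned no verdict.

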